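# Put the swapped lids back on their own storage jars

## Task

The storage jars have just been washed and each has got another one's lid: put every lid on the jar of its own colour, fully seated and level. Raw meat has been handled here, so a lid that has to wait may be put down on the clean grey cutting board only, never on the worktop. Do not let the stoneware lids fall, and leave the jars and the things behind them standing where they are.

Things in the scene. Friction and masses are not known exactly. Their poses are not given: they have to be found in the camera images.
- jar_blue: round stoneware storage jar in dark blue glaze, empty and open at the top under its lid, 95 mm high to the rim, 99 mm wide at the bead below the rim; the rim is 96 mm across outside, the mouth in it 84 mm. Loose, about 0.55 kg. Origin: centre of its underside; z up along its axis.
- jar_yellow: round stoneware storage jar in mustard yellow glaze, empty and open at the top under its lid, 110 mm high to the rim, 99 mm wide at the bead below the rim; the rim is 96 mm across outside, the mouth in it 84 mm. Loose, about 0.55 kg. Origin: centre of its underside; z up along its axis.
- jar_red: round stoneware storage jar in dark red glaze, empty and open at the top under its lid, 125 mm high to the rim, 99 mm wide at the bead below the rim; the rim is 96 mm across outside, the mouth in it 84 mm. Loose, about 0.55 kg. Origin: centre of its underside; z up along its axis.
- lid_blue: dark blue stoneware lid of the dark blue jar, 98 mm wide, 44 mm high, 0.15 kg. From below: clay plug tapering from 66 to 77 mm wide (height 0 to 10 mm), flange that rests on a jar's rim (underside at 10 mm), low dome to 21 mm, upright round knob 23 to 25 mm thick (21 to 44 mm). The three lids differ only in colour. Origin: centre of the plug's underside, 10 mm below the rim when seated.
- lid_yellow: mustard yellow stoneware lid of the mustard yellow jar, 98 mm wide, 44 mm high, 0.15 kg. From below: clay plug tapering from 66 to 77 mm wide (height 0 to 10 mm), flange that rests on a jar's rim (underside at 10 mm), low dome to 21 mm, upright round knob 23 to 25 mm thick (21 to 44 mm). The three lids differ only in colour. Origin: centre of the plug's underside, 10 mm below the rim when seated.
- lid_red: dark red stoneware lid of the dark red jar, 98 mm wide, 44 mm high, 0.15 kg. From below: clay plug tapering from 66 to 77 mm wide (height 0 to 10 mm), flange that rests on a jar's rim (underside at 10 mm), low dome to 21 mm, upright round knob 23 to 25 mm thick (21 to 44 mm). The three lids differ only in colour. Origin: centre of the plug's underside, 10 mm below the rim when seated.
- board: clean grey plastic cutting board with a slotted handle, 240 x 208 mm, 8 mm thick, lying flat and not movable; a lid set down on it stands on its plug. Origin: centre of its underside; x along the 240 mm, z up. The slot lies near one end: keep to the middle.
- mug: green and white tea mug standing behind the work, 101 mm high, not part of the job. Origin: centre of its underside.
- honey: jar of honey with a grey metal lid, 71 mm wide, 110 mm high, standing behind the work, not part of the job. Origin: centre of its underside.
- spice: small glass spice jar with a green cap, 46 mm wide, 106 mm high, standing behind the work, not part of the job. Origin: centre of its underside.
There are look-alikes about, which are no part of the job. What is shaped like the lid_yellow but purple is not meant. What is shaped like the lid_blue but turquoise is not meant.

How it is judged:
By the outcome, as a careful person would: the job done as asked, in the order asked, and still so for the second after the job is handed in, with the robot touching nothing.
It also fails if it takes over 90 s, if anything falls off the work surface, if the arm or the gripper's body presses on something with over 40 N, if the wrist force passes 120 N, or if a joint passes its speed limit or range.

## Robot

A 7-joint arm with a two-finger parallel gripper is mounted at the origin on a cart in front of the work surface, level with it; the furniture and walls round the work are solid. World frame = base frame: x ahead of the robot, y to its left, z up, the work surface at z = 0. Lengths are in m, angles in rad, forces in N, time in s.
With the tool pointing down it reaches from about 0.4 to 0.875 m from the base axis. Payload 19.3 kg.
Tool frame: the origin (TCP) lies at the very end of the fingers, on their centre line; the grasp point (between the pads) lies 19 mm behind it; z points along the fingers, y is the line along which they close (so a half turn about z gives the same grasp; the last joint's range is limited). The gripper opens to 85 mm and grips with 20 to 120 N. Pads are 22 mm wide; open, the fingers measure 114 mm over their backs; the gripper's body (76 mm by 85 mm) begins 54 mm behind the grasp point. The pads swing forward as they close: fully open they stand 13 mm farther back than shut.
Start: joints at [1.208, 0.521, -0.036, 1.599, 0.021, 1.021, -0.113], TCP at [0.18, -0.598, 0.231] pointing down, gripper open.
Joint ranges: [-2.91, 2.91], [-0.3, 2.13], [-1.5, 1.42], [0.17, 2.43], [-1.26, 4.41], [0.16, 1.93], [-2.52, 2.52]. Speed limits (rad/s): [1.89, 1.89, 2.39, 2.39, 3.01, 3.01, 3.01].

## Interface

Orientations are given as [roll, pitch, yaw] about the fixed x, y, z axes, in that order (R = Rz(yaw) Ry(pitch) Rx(roll)).
In Python, from workcell import bot gives the robot as it stands.
- The arm moves only by the shell command python3 -m crank 'ROWS' [FORCE]. ROWS is a JSON object of lists of equal length, an entry for each row: "travel": the shift along the world's x, y, z in cm, a list of three; "turn": the turn, a rotation vector about the world's x, y, z in degrees, a list of three; "gripper": the closure, from 0 (fully open) to 1 (shut). A call has exactly 5 rows; each row is the pose to reach, as a shift and turn from the pose commanded when the call began; what a row does not reach only later rows make up. A row lasts 1/10 s, in which the tool goes at most 50 mm and 8.59 degrees, less where a joint would pass 70% of its speed; a pose out of reach is approached as far as the arm can. A call with a gripper value outside its range is refused whole. The fingers move at their own pace and stop on an object; FORCE is the grip in N (left out, the last holds). Time passes only in rows, so rows that repeat a pose let the fingers close, or fill a call up. It gives the time, the measured TCP pose, the force, the opening and the grip force at its end, in the units of the state.
- bot.observe(): the state, without advancing time (a new reading comes with each control period).
- bot.grab_frame(name): name is "side" or "top" or "wrist"; returns a dict with "pixels" (400x640x3 uint8, red, green, blue), "fx", "fy", "cx", "cy" (pixels), "extrinsics" (4x4, takes a point from world to camera coordinates). Camera axes: x right, y down, z forward; pixel columns grow to the right and rows downward; lengths in m; the calibration is good to about 2 mm. A picture is of the moment at which its call begins. There is no depth.
- bot.job_done(): hands the job in; it is judged then, once.
The state is a dict: "clock": time; "qpos": joint angles; "qd": joint speeds; "joint_efforts": joint torques, N m; "position": TCP position; "tool_rot": TCP orientation; "force": force on the tool from outside, world axes, zero at the start; "moment": the same for the moment, N m; "grip_width": finger opening in m; "finger_force": force on a finger pad.
Only numpy, scipy, OpenCV 4.12 (cv2) and the standard library are available. Lean on these libraries where they do the work, as an engineer would, in place of code of your own. Each camera call takes 0.05 s, during which the arm holds its last target. There are 200 camera calls.

## Working session

There is one attempt and no reset: what is moved stays moved. The work goes in short steps, Python scripts to look and compute and a shell command to move; the robot and the scene stay as the last step left them, time stands still between calls to the robot, and variables do not carry over. Pictures are saved under pics/ and viewed, at most 16 in all, crops included, and the job is handed in when it is done.

```bash
ls; mkdir -p pics; python3 - <<'E'
from workcell import bot
import cv2,numpy as np
s=bot.observe();print({k:np.round(v,3).tolist() for k,v in s.items()})
for n in("top","side"):
    f=bot.grab_frame(n);cv2.imwrite(f"pics/{n}0.png",f["pixels"][:,:,::-1]);print(n,f["fx"],f["cx"],f["cy"],np.round(f["extrinsics"],3).tolist())
E
```

```text
pics
{'clock': 0.0, 'qpos': [1.208, 0.522, -0.036, 1.6, 0.021, 1.021, -0.113], 'qd': [0.0, 0.0, 0.002, 0.0, -0.0, -0.001, 0.0], 'joint_efforts': [0.001, -92.711, 1.98, -36.993, 0.018, 0.008, -0.0], 'position': [0.18, -0.598, 0.231], 'tool_rot': [-3.14, 0.0, 0.293], 'force': [1.291, -0.368, 0.58], 'moment': [0.02, 0.026, 0.0], 'finger_force': 0.0, 'grip_width': 0.086}
top 442.8093872892875 325.71393862122693 196.40496976129384 [[-0.02, -1.0, 0.001, 0.005], [-0.989, 0.02, -0.148, 0.575], [0.148, -0.004, -0.989, 1.4], [0.0, 0.0, 0.0, 1.0]]
side 366.29831528783495 315.55731889017295 196.18572309281126 [[-0.867, -0.498, -0.026, 0.499], [-0.222, 0.432, -0.874, 0.211], [0.447, -0.752, -0.485, 0.847], [0.0, 0.0, 0.0, 1.0]]
```

View pics/top0.png

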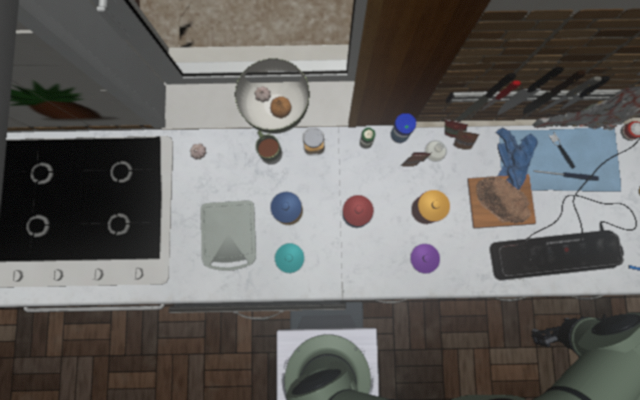

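View pics/side0.png

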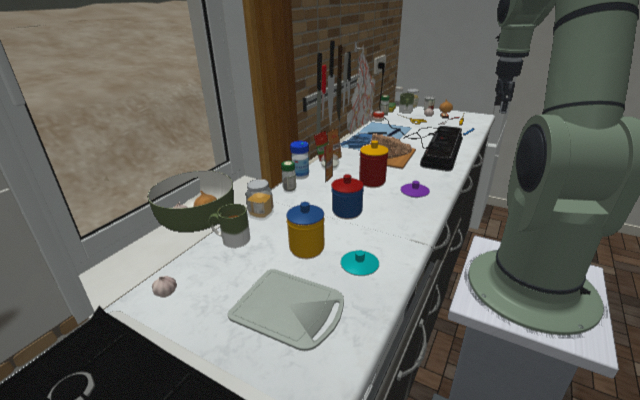

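Top view: blue lid (286,207), red lid (357,211), yellow lid (434,206), board around (228,233); the turquoise (289,257) and purple (425,257) lids are decoys. The side view shows blue lid on the yellow jar, red lid on the blue jar, yellow lid on the red jar. Plan: blue→board, yellow→yellow jar, red→red jar, blue→blue jar.

```bash
cat > h.py <<'E'
import cv2,numpy as np
from workcell import bot
def K(f): return np.array([[f["fx"],0,f["cx"]],[0,f["fy"],f["cy"]],[0,0,1.]])
def ray(f,p):
    E=np.array(f["extrinsics"]);R,t=E[:3,:3],E[:3,3]
    return -R.T@t, R.T@np.linalg.inv(K(f))@np.array([p[0],p[1],1.])
def plane(f,p,z):
    o,d=ray(f,p);return o+d*(z-o[2])/d[2]
def proj(f,X):
    E=np.array(f["extrinsics"]);c=K(f)@(E[:3,:3]@np.array(X)+E[:3,3]);return c[:2]/c[2]
def tri(obs):  # [(frame,pixel)...] -> point, residual
    A=np.zeros((3,3));b=np.zeros(3);L=[]
    for f,p in obs:
        o,d=ray(f,p);d/=np.linalg.norm(d);P=np.eye(3)-np.outer(d,d);A+=P;b+=P@o;L.append((P,o))
    x=np.linalg.solve(A,b);return x,[float(np.linalg.norm(P@(x-o))) for P,o in L]
H={"blue":((105,90,40),(125,255,255)),"yellow":((12,120,60),(28,255,255)),"red":((170,110,40),(179,255,255)),"red2":((0,110,40),(6,255,200))}
def mask(f,col,roi=None):
    h=cv2.cvtColor(f["pixels"],cv2.COLOR_RGB2HSV);m=cv2.inRange(h,*H[col])
    if col=="red": m|=cv2.inRange(h,*H["red2"])
    if roi: 
        z=np.zeros_like(m);x0,y0,x1,y1=roi;z[y0:y1,x0:x1]=m[y0:y1,x0:x1];m=z
    n,l,s,c=cv2.connectedComponentsWithStats(m)
    i=1+np.argmax(s[1:,4]);return (l==i).astype(np.uint8),s[i],c[i]
E
python3 - <<'E'
from h import *
T=bot.grab_frame("top");S=bot.grab_frame("side")
for c,rt,rs in(("blue",(260,180,315,235),(280,198,330,232)),("red",(335,185,385,235),(328,170,368,196)),("yellow",(408,180,460,232),(355,138,395,160))):
    a=mask(T,c,rt);b=mask(S,c,rs)
    # flange centre: min enclosing ellipse of outline
    ea=cv2.fitEllipse(cv2.convexHull(max(cv2.findContours(a[0],0,1)[0],key=len)))
    x,r=tri([(T,ea[0]),(S,b[2])])
    print(c,a[1],np.round(a[2],1),np.round(ea[0],1),np.round(ea[1],1),b[1],np.round(b[2],1),np.round(x,4),np.round(r,4))
    # knob top: top of side mask
    ys,xs=np.nonzero(b[0]);y=ys.min();print(' top row',y,xs[ys==y])
for p in((202,205),(254,203),(204,265),(254,263),(228,233)): print(p,np.round(plane(T,p,.008),3))
for p in((266,272),(342,292),(230,315),(303,347)): print(p,np.round(plane(S,p,.008),3))
for n,p in(("mug",(268,140)),("honey",(313,133)),("spice",(368,130))): print(n,np.round(plane(T,p,.1),3))
cr=lambda f,x0,y0,x1,y1,s:cv2.resize(f["pixels"][y0:y1,x0:x1,::-1],None,fx=s,fy=s,interpolation=2)
cv2.imwrite("pics/c1.png",np.vstack([cr(T,190,115,450,275,3)[:, :780],cr(S,250,130,510,130+1,3)])[:480])
E
```

```text
blue [272 193  29  29 651] [285.7 206.8] [285.7 206.8] [28.5 28.8] [287 202  37  22 594] [304.9 213.7] [0.5354 0.1182 0.1119] [0.0004 0.0004]
 top row 202 [303 304 305 306 307]
red [344 196  28  28 475] [358.2 207.9] [357.9 209.5] [26.3 27.7] [332 170  36  23 504] [350.7 182.9] [ 0.5178 -0.1074  0.1032] [0.0057 0.0057]
 top row 170 [361 362 363 364 365 366 367]
yellow [418 191  31  30 731] [433.1 205.4] [433.1 205.3] [29.8 30.7] [360 140  29  16 316] [374.3 148.8] [ 0.5282 -0.3328  0.1304] [0.0002 0.0002]
 top row 140 [372 373 374 375 376 377]
(202, 205) [0.56  0.406 0.008]
(254, 203) [0.563 0.233 0.008]
(204, 265) [0.362 0.395 0.008]
(254, 263) [0.365 0.232 0.008]
(228, 233) [0.465 0.318 0.008]
(266, 272) [0.57  0.255 0.008]
(342, 292) [0.374 0.229 0.008]
(230, 315) [0.555 0.405 0.008]
(303, 347) [0.374 0.399 0.008]
mug [0.752 0.174 0.1  ]
honey [0.772 0.03  0.1  ]
spice [ 0.779 -0.146  0.1  ]
```

View pics/c1.png

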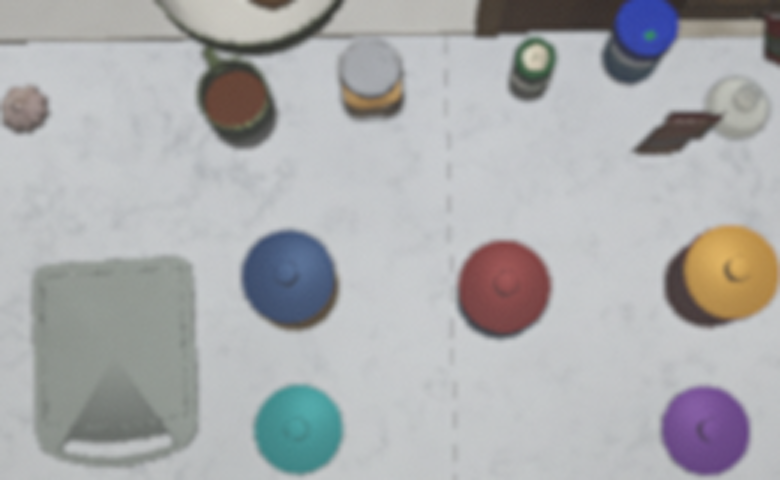

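The crop shows the knobs at top-view pixels blue (285.8,205.3), red (359,208.5), yellow (436,204.4). Heights fit the jars (flanges at about 0.11/0.10/0.13). Moving over the blue lid, with wrist pictures on the way.

```bash
python3 -m crank '{"travel":[[0,0,5],[0,0,8],[2,4,10],[4,8,10],[6,12,10]],"turn":[[0,0,3],[0,0,6],[0,0,9],[0,0,12],[0,0,15]],"gripper":[0.4,0.4,0.4,0.4,0.4]}' 30
python3 -m crank '{"travel":[[2,4,0],[4,8,0],[6,12,0],[8,16,0],[10,20,0]],"turn":[[0,0,3],[0,0,6],[0,0,9],[0,0,12],[0,0,15]],"gripper":[0.4,0.4,0.4,0.4,0.4]}'
python3 -m crank '{"travel":[[2,4,0],[4,8,0],[6,12,0],[8,16,0],[10,20,0]],"turn":[[0,0,3],[0,0,6],[0,0,9],[0,0,12],[0,0,15]],"gripper":[0.4,0.4,0.4,0.4,0.4]}'
python3 -m crank '{"travel":[[2,4,0],[4,8,0],[6,12,0],[8,16,0],[9.5,19.6,0]],"turn":[[0,0,3],[0,0,6],[0,0,9],[0,0,12],[0,0,15]],"gripper":[0.4,0.4,0.4,0.4,0.4]}'
python3 - <<'E'
from h import *
f=bot.grab_frame("wrist");cv2.imwrite("pics/w1.png",f["pixels"][:,:,::-1])
s=bot.observe();print({k:np.round(v,3).tolist() for k,v in s.items()});print(np.round(f["extrinsics"],3).tolist(),f["fx"],ray(f,(0,0))[0],proj(f,(.535,.118,.144)))
E
```

```text
clock: 0.7
position: [0.2408, -0.477, 0.3316]
tool_rot: [3.141, 0.0, 0.556]
force: [-0.0, -2.3, 0.1]
grip_width: 0.0515
finger_force: 0.0
clock: 1.2
position: [0.3407, -0.2767, 0.3314]
tool_rot: [3.141, 0.0, 0.818]
force: [1.0, -0.3, -0.3]
grip_width: 0.051
finger_force: 0.0
clock: 1.7
position: [0.4408, -0.0767, 0.3315]
tool_rot: [3.141, 0.0, 1.08]
force: [0.5, -1.6, 0.9]
grip_width: 0.051
finger_force: 0.0
clock: 2.2
position: [0.5361, 0.1196, 0.3311]
tool_rot: [-3.141, -0.0, 1.342]
force: [1.0, -0.4, 0.2]
grip_width: 0.0513
finger_force: 0.0
{'clock': 2.25, 'qpos': [0.171, 0.373, -0.682, 1.641, 0.244, 1.214, -0.783], 'qd': [0.058, -0.046, 0.011, 0.065, -0.053, -0.035, 0.049], 'joint_efforts': [20.519, -80.577, 7.145, -34.347, 1.288, 1.676, 0.438], 'position': [0.537, 0.125, 0.331], 'tool_rot': [-3.141, -0.003, 1.351], 'force': [-5.35, 5.666, -3.32], 'moment': [0.278, 0.291, -0.042], 'finger_force': 0.0, 'grip_width': 0.051}
[[0.974, -0.227, 0.0, -0.495], [-0.218, -0.935, 0.28, 0.164], [-0.064, -0.272, -0.96, 0.541], [0.0, 0.0, 0.0, 1.0]] 288.58748822454606 [0.55195943 0.18837102 0.47388326] [317.76175184 177.46580465]
```

View pics/w1.png

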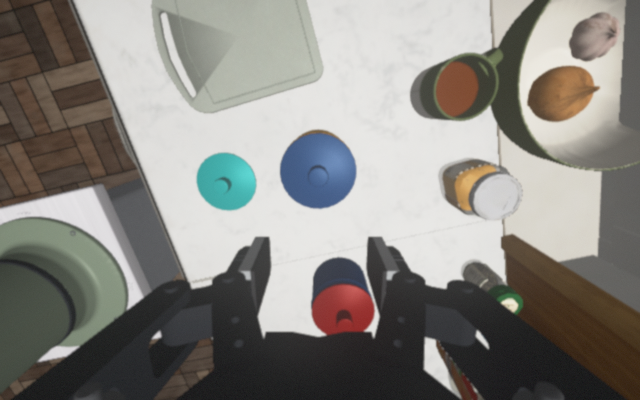

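The wrist view shows the blue knob at (318,175), against a prediction of (318,177.5). I'll settle a bit lower and measure the outlines.

```bash
python3 -m crank '{"travel":[[0,0,-3],[0,0,-6],[0,0,-7],[0,0,-7],[0,0,-7]],"turn":[[0,0,0],[0,0,0],[0,0,0],[0,0,0],[0,0,0]],"gripper":[0.5,0.5,0.5,0.5,0.5]}'
cat >> h.py <<'E'
def lid(f,c,z,roi=None):
    m,s,_=mask(f,c,roi);e=cv2.fitEllipse(cv2.convexHull(max(cv2.findContours(m,0,1)[0],key=len)))
    X=plane(f,e[0],z);d=np.linalg.norm(X-ray(f,e[0])[0])
    return e[0],X,np.array(e[1])*d/f["fx"],s
E
python3 - <<'E'
from h import *
f=bot.grab_frame("wrist");T=bot.grab_frame("top");s=bot.observe();print(s["position"],s["tool_rot"])
cv2.imwrite("pics/w2.png",f["pixels"][:,:,::-1])
for c,z,roi in(("blue",.112,(200,0,460,300)),("red",.097,(290,250,390,345))):
    p,X,d,st=lid(f,c,z,roi);print(c,p,np.round(X,4),np.round(d,4),st)
    q=lid(T,c,z,{"blue":(260,180,315,235),"red":(335,185,385,235)}[c]);print(' top',q[0],np.round(q[1],4),np.round(q[2],4)); 
    print(' tri',tri([(f,p),(T,q[0])]))
E
```

```text
clock: 2.75
position: [0.5358, 0.1177, 0.2624]
tool_rot: [3.141, -0.001, 1.34]
force: [0.2, 0.4, 0.7]
grip_width: 0.0424
finger_force: 0.0
[0.53595202 0.11772556 0.26264904] [ 3.13986501e+00 -7.46408074e-04  1.33968191e+00]
blue (317.1646728515625, 181.0433349609375) [0.5354 0.1204 0.112 ] [0.0928 0.095 ] [ 272  137   91   89 6359]Traceback (most recent call last):
  File "<stdin>", line 6, in <module>
  File "h.py", line 25, in lid
    m,s,_=mask(f,c,roi);e=cv2.fitEllipse(cv2.convexHull(max(cv2.findContours(m,0,1)[0],key=len)))
          ~~~~^^^^^^^^^
  File "h.py", line 23, in mask
    i=1+np.argmax(s[1:,4]);return (l==i).astype(np.uint8),s[i],c[i]
        ~~~~~~~~~^^^^^^^^^
    return _wrapfunc(a, 'argmax', axis=axis, out=out, **kwds)
    return bound(*args, **kwds)
ValueError: attempt to get argmax of an empty sequence
```

View pics/w2.png

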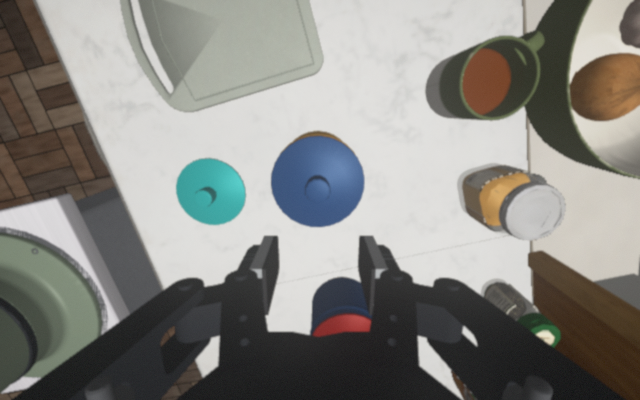

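Knob top is at (317.5,184), lid outline centre at (317,181).

```bash
python3 - <<'E'
from h import *
f=bot.grab_frame("wrist");T=bot.grab_frame("top")
print(np.round(plane(f,(317.5,184),.144),4),tri([(f,(317.5,184)),(T,(285.8,205.3))]))
q=lid(T,"blue",.112,(260,180,315,235));print(q[1],tri([(f,(317.2,181)),(T,q[0])]))
g=cv2.resize(f["pixels"][150:220,280:355,::-1],None,fx=7,fy=7,interpolation=2);cv2.imwrite("pics/k.png",g)
E
```

```text
[0.537  0.1247 0.144 ] (array([0.53713192, 0.11800305, 0.11928694]), [0.001767016453114073, 0.0017670164531139695])Traceback (most recent call last):
  File "<stdin>", line 4, in <module>
  File "h.py", line 25, in lid
    m,s,_=mask(f,c,roi);e=cv2.fitEllipse(cv2.convexHull(max(cv2.findContours(m,0,1)[0],key=len)))
          ~~~~^^^^^^^^^
  File "h.py", line 23, in mask
    i=1+np.argmax(s[1:,4]);return (l==i).astype(np.uint8),s[i],c[i]
        ~~~~~~~~~^^^^^^^^^
    return _wrapfunc(a, 'argmax', axis=axis, out=out, **kwds)
    return bound(*args, **kwds)
ValueError: attempt to get argmax of an empty sequence
```

```bash
python3 - <<'E'
from h import *
f=bot.grab_frame("wrist");S=bot.grab_frame("side")
for p in((317.5,184),(317.5,187),(317.5,190)):
  print(p,np.round(plane(f,p,.144),4),tri([(f,p),(S,(305,205))]))
print(proj(S,(.5355,.12,.144)),proj(f,(.5355,.12,.144)))
m=mask(S,"blue",(280,198,330,232));s0=m[2];print(s0,tri([(f,(317.2,181)),(S,s0)]))
g=cv2.resize(f["pixels"][150:220,280:355,::-1],None,fx=5,fy=5,interpolation=2)
h=cv2.resize(S["pixels"][190:260,270:345,::-1],None,fx=5,fy=5,interpolation=2);cv2.imwrite("pics/k.png",np.hstack([g,h]))
E
```

```text
(317.5, 184) [0.5368 0.1247 0.144 ] (array([0.53469436, 0.12203143, 0.13937386]), [0.0024131210318926923, 0.002413121031892606])
(317.5, 187) [0.5362 0.1219 0.144 ] (array([0.53485401, 0.11970794, 0.13845593]), [0.0012675582940323727, 0.0012675582940322129])
(317.5, 190) [0.5355 0.1191 0.144 ] (array([0.53500766, 0.11738134, 0.13756978]), [0.00010933583132339986, 0.0001093358313233623])
[304.15140748 203.24076963] [317.29289777 189.10434969]
[304.89376054 213.70826307] (array([0.53513396, 0.12028014, 0.11299811]), [0.0004690556043928676, 0.0004690556043930021])
```

View pics/k.png

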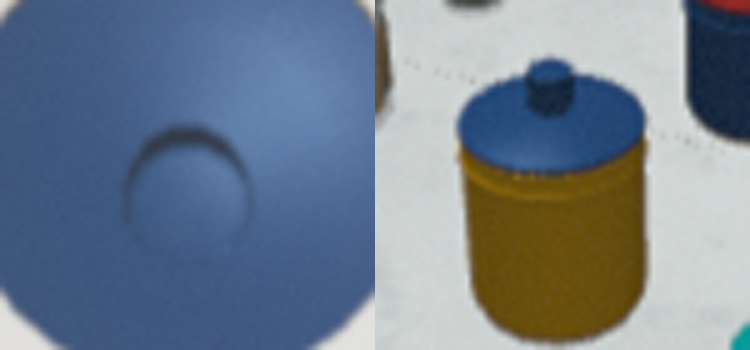

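Crop: knob top in the wrist view is at (317.6,190.4), in the side view at (305.2,203), giving about (0.5355,0.119,0.143), which matches the expected 0.144. Going down to TCP z 0.123.

```bash
python3 -m crank '{"travel":[[0,0.1,-4],[0,0.1,-8],[0,0.1,-11],[0,0.1,-12],[0,0.1,-12]],"turn":[[0,0,0],[0,0,0],[0,0,0],[0,0,0],[0,0,0]],"gripper":[0.5,0.5,0.5,0.5,0.5]}'
python3 -m crank '{"travel":[[0,0,-1],[0,0,-2],[0,0,-2],[0,0,-2],[0,0,-2]],"turn":[[0,0,0],[0,0,0],[0,0,0],[0,0,0],[0,0,0]],"gripper":[0.5,0.5,0.5,0.5,0.5]}'
python3 -m crank '{"travel":[[0,0,0],[0,0,0],[0,0,0],[0,0,0],[0,0,0]],"turn":[[0,0,0],[0,0,0],[0,0,0],[0,0,0],[0,0,0]],"gripper":[0.8,1,1,1,1]}' 40
```

```text
clock: 3.55
position: [0.5351, 0.1186, 0.1409]
tool_rot: [-3.14, 0.0, 1.34]
force: [1.1, -0.0, -0.2]
grip_width: 0.0426
finger_force: 0.0
clock: 4.05
position: [0.5356, 0.1187, 0.1217]
tool_rot: [3.141, -0.0, 1.34]
force: [-0.1, -0.1, -0.3]
grip_width: 0.0424
finger_force: 0.0
clock: 4.55
position: [0.5355, 0.1186, 0.1218]
tool_rot: [3.141, -0.0, 1.34]
force: [-1.6, 0.3, 7.1]
grip_width: 0.023
finger_force: 38.9
```

```bash
python3 -m crank '{"travel":[[0,0,1],[0,0,3],[0,0,6],[0,0,9],[0,0,12]],"turn":[[0,0,0],[0,0,0],[0,0,0],[0,0,0],[0,0,0]],"gripper":[1,1,1,1,1]}'
python3 -m crank '{"travel":[[-1,4,0],[-2.5,8,0],[-4,12,0],[-5,16,0],[-6,20,0]],"turn":[[0,0,0],[0,0,0],[0,0,0],[0,0,0],[0,0,0]],"gripper":[1,1,1,1,1]}'
python3 -m crank '{"travel":[[0,0,-2],[0,0,-5],[0,0,-8],[0,0,-9],[0,0,-9]],"turn":[[0,0,0],[0,0,0],[0,0,0],[0,0,0],[0,0,0]],"gripper":[1,1,1,1,1]}'
python3 - <<'E'
from h import *
s=bot.observe();print(s["position"],s["qpos"]);S=bot.grab_frame("side");f=bot.grab_frame("wrist")
cv2.imwrite("pics/p1.png",np.hstack([cv2.resize(S["pixels"][150:380,200:400,::-1],(400,460)),cv2.resize(f["pixels"][:,120:,::-1],(400,308),).copy() if 0 else cv2.resize(f["pixels"][0:400,140:488,::-1],(400,460))]))
E
```

```text
clock: 5.05
position: [0.5351, 0.1187, 0.2432]
tool_rot: [3.142, -0.0, 1.34]
force: [0.2, 0.7, -1.4]
grip_width: 0.0229
finger_force: 39.5
clock: 5.55
position: [0.4747, 0.32, 0.2422]
tool_rot: [3.141, -0.0, 1.34]
force: [0.6, -0.9, -0.9]
grip_width: 0.0233
finger_force: 39.5
clock: 6.05
position: [0.475, 0.3184, 0.1509]
tool_rot: [-3.14, 0.001, 1.34]
force: [0.4, 0.1, -2.2]
grip_width: 0.0227
finger_force: 39.5
[0.47498125 0.31836332 0.15092214] [-0.25400215  0.60428895 -0.62707434  1.79239796  0.44229253  0.89106782
 -1.31235936]
```

View pics/p1.png

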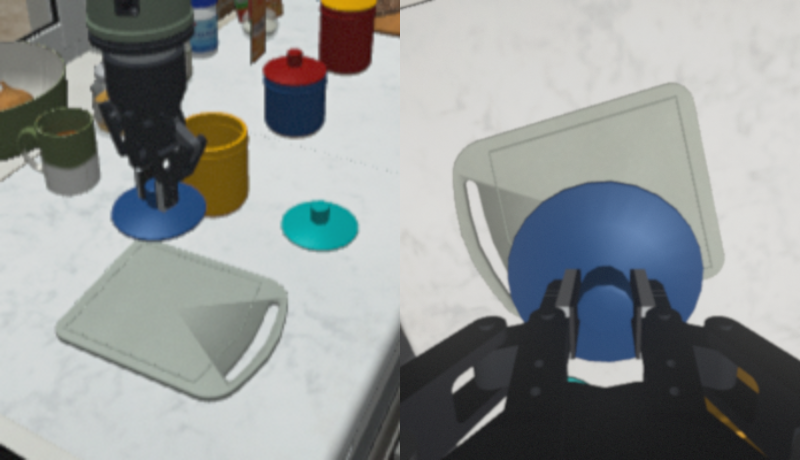

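The lid hangs level, held by the knob, above the board's middle. Lowering it.

```bash
python3 -m crank '{"travel":[[0,0,-4],[0,0,-8],[0,0,-10.5],[0,0,-11.3],[0,0,-11.6]],"turn":[[0,0,0],[0,0,0],[0,0,0],[0,0,0],[0,0,0]],"gripper":[1,1,1,1,1]}'
python3 -m crank '{"travel":[[0,0,-0.2],[0,0,-0.3],[0,0,-0.4],[0,0,-0.4],[0,0,-0.4]],"turn":[[0,0,0],[0,0,0],[0,0,0],[0,0,0],[0,0,0]],"gripper":[1,1,1,1,1]}'
```

```text
clock: 6.65
position: [0.4759, 0.3191, 0.0361]
tool_rot: [3.141, -0.001, 1.34]
force: [0.1, 0.7, -0.6]
grip_width: 0.0226
finger_force: 39.6
clock: 7.15
position: [0.4755, 0.3187, 0.0316]
tool_rot: [3.141, -0.0, 1.34]
force: [0.3, -0.4, -2.0]
grip_width: 0.0227
finger_force: 39.6
```

```bash
python3 -m crank '{"travel":[[0,0,-0.1],[0,0,-0.2],[0,0,-0.3],[0,0,-0.3],[0,0,-0.3]],"turn":[[0,0,0],[0,0,0],[0,0,0],[0,0,0],[0,0,0]],"gripper":[1,1,1,1,1]}'
```

```text
clock: 7.65
position: [0.4756, 0.3187, 0.03]
tool_rot: [3.14, -0.0, 1.34]
force: [-9.4, -8.0, 38.0]
grip_width: 0.0226
finger_force: 43.4
```

Contact with the board at TCP z 0.030, as expected. Relieve the load, open, rise, and head to the yellow lid (about 0.53, -0.335).

```bash
python3 -m crank '{"travel":[[0,0,0.2],[0,0,0.2],[0,0,0.2],[0,0,0.2],[0,0,0.2]],"turn":[[0,0,0],[0,0,0],[0,0,0],[0,0,0],[0,0,0]],"gripper":[1,1,0.5,0.5,0.5]}'
python3 -m crank '{"travel":[[0,0,1],[0,0,4],[0,0,9],[0,0,14],[0,0,19]],"turn":[[0,0,0],[0,0,0],[0,0,0],[0,0,0],[0,0,0]],"gripper":[0.5,0.5,0.5,0.5,0.5]}'
python3 -m crank '{"travel":[[0,-4,5],[1,-8,8],[2,-12,8],[3,-16,8],[4,-20,8]],"turn":[[0,0,-3],[0,0,-6],[0,0,-9],[0,0,-12],[0,0,-15]],"gripper":[0.5,0.5,0.5,0.5,0.5]}'
python3 - <<'E'
from h import *
f=bot.grab_frame("wrist");cv2.imwrite("pics/w3.png",f["pixels"][:,:,::-1]);print(bot.observe()["position"])
E
```

```text
clock: 8.15
position: [0.4753, 0.3186, 0.0301]
tool_rot: [-3.141, 0.0, 1.34]
force: [-0.3, 0.3, -0.4]
grip_width: 0.0429
finger_force: 0.0
clock: 8.65
position: [0.4748, 0.3185, 0.223]
tool_rot: [-3.141, -0.0, 1.341]
force: [-0.2, -0.2, -0.1]
grip_width: 0.0427
finger_force: 0.0
clock: 9.15
position: [0.5155, 0.1165, 0.3016]
tool_rot: [3.14, -0.001, 1.076]
force: [0.9, -0.1, -0.8]
grip_width: 0.0429
finger_force: 0.0
[0.51712539 0.10968582 0.3009316 ]
```

View pics/w3.png

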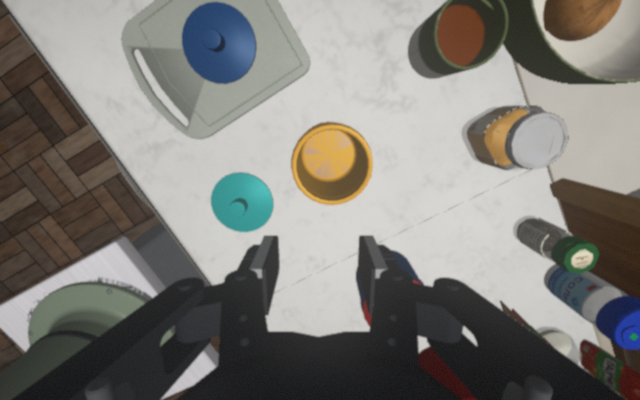

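Blue lid stands on the board (219,42); the open yellow jar's rim is centred near (332,163). Measuring the rim and the blue lid from here.

```bash
python3 -m crank '{"travel":[[0,0,0],[0,0,0],[0,0,0],[0,0,0],[0,0,0]],"turn":[[0,0,0],[0,0,0],[0,0,0],[0,0,0],[0,0,0]],"gripper":[0.5,0.5,0.5,0.5,0.5]}' >/dev/null
python3 - <<'E'
from h import *
f=bot.grab_frame("wrist");T=bot.grab_frame("top");S=bot.grab_frame("side");print(bot.observe()["position"])
a=lid(f,"yellow",.110,(270,100,400,230));print(a[0],np.round(a[1],4),a[2],a[3])
m,s,c=mask(S,"yellow",(275,190,335,262));print(s)
b=lid(f,"blue",.020,(160,0,280,110));print("bluelid",b[0],np.round(b[1],4),b[2],b[3])
try:
  q=lid(T,"blue",.02,(200,190,260,260));print(q[0],np.round(q[1],4),q[2])
  print(tri([(f,b[0]),(T,q[0])]))
except Exception as e:print(e)
try:
  q=lid(T,"yellow",.135,(405,180,465,232));print("yl",q[0],np.round(q[1],4),q[2]); y=mask(S,"yellow",(355,138,395,158));print(tri([(T,q[0]),(S,y[2])]))
except Exception as e:print(e)
for X in((.5355,.119,.11),):print(proj(S,X),proj(f,X))
cv2.imwrite("pics/c5.png",np.hstack([cv2.resize(S["pixels"][185:265,265:345,::-1],(400,400),interpolation=2),cv2.resize(S["pixels"][125:195,345:415,::-1],(400,400),interpolation=2)]))
E
```

```text
[0.51526842 0.11892692 0.30024556]
(333.14019775390625, 165.41522216796875) [0.5361 0.1216 0.11  ] [0.09381361 0.09481406] [ 294  125   80   81 4304]
[ 287  206   37   52 1645]
bluelid (220.40151977539062, 43.50998306274414) [0.4761 0.3203 0.02  ] [0.11105351 0.12754036] [ 185    4   72   80 4566]
(227.15379333496094, 229.3695526123047) [0.476  0.3182 0.02  ] [0.09093124 0.09466792]
(array([0.47622082, 0.31852427, 0.02254556]), [0.0009480716383369684, 0.0009480716383370778])
yl (433.1227111816406, 205.30052185058594) [ 0.5278 -0.3317  0.135 ] [0.09322399 0.0960259 ]
(array([ 0.52822303, -0.33281492,  0.13047042]), [9.703565113806585e-05, 9.703565113802219e-05])
[304.90227846 214.47908814] [333.71749313 167.55384119]
```

View pics/c5.png

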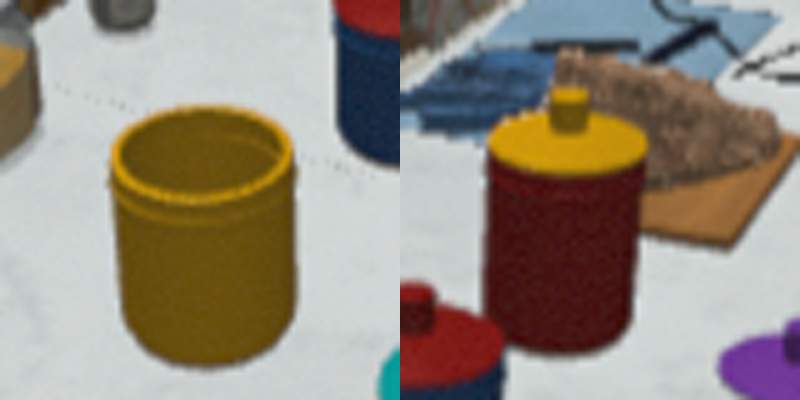

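Side crops: yellow jar's rim centre at (305.6,215.6), yellow knob top at (374.9,141.3). All agree on a rim at (0.536,0.1195,0.11), and the yellow lid at (0.528,-0.332).

```bash
python3 -m crank '{"travel":[[0.2,-4.5,0],[0.4,-9,0],[0.6,-13.5,0],[0.8,-18,0],[1,-22.5,0]],"turn":[[0,0,-3],[0,0,-6],[0,0,-9],[0,0,-12],[0,0,-15]],"gripper":[0.5,0.5,0.5,0.5,0.5]}'
python3 -m crank '{"travel":[[0,-4.5,0],[0.1,-9,0],[0.2,-13.5,0],[0.3,-18,0],[0.3,-22.5,0]],"turn":[[0,0,-3],[0,0,-6],[0,0,-9],[0,0,-12],[0,0,-15]],"gripper":[0.5,0.5,0.5,0.5,0.5]}'
python3 -m crank '{"travel":[[0,0,-1],[0,0,-2],[0,0,-2],[0,0,-2],[0,0,-2]],"turn":[[0,0,0],[0,0,0],[0,0,0],[0,0,0],[0,0,0]],"gripper":[0.5,0.5,0.5,0.5,0.5]}'
python3 - <<'E'
from h import *
f=bot.grab_frame("wrist");T=bot.grab_frame("top");S=bot.grab_frame("side");print(bot.observe()["position"])
a=lid(f,"yellow",.127,(200,60,460,300));print(a[0],np.round(a[1],4),a[2],a[3])
print(proj(f,(.528,-.332,.159)),tri([(T,(436,204.4)),(S,(374.9,141.3))]))
q=lid(T,"red",.097,(335,185,385,235));y=mask(S,"red",(328,170,359,196));print("red",q[0],np.round(q[1],4),q[2],y[1:],tri([(T,q[0]),(S,y[2])]))
cv2.imwrite("pics/w4.png",np.hstack([cv2.resize(f["pixels"][120:270,240:390,::-1],(400,400),interpolation=2),cv2.resize(S["pixels"][160:220,320:380,::-1],(400,400),interpolation=2)]))
E
```

```text
clock: 10.35
position: [0.5252, -0.1082, 0.3004]
tool_rot: [3.141, -0.0, 0.814]
force: [0.7, 1.2, -0.0]
grip_width: 0.0427
finger_force: 0.0
clock: 10.85
position: [0.5282, -0.3332, 0.3003]
tool_rot: [3.142, -0.0, 0.553]
force: [0.6, 0.6, 0.9]
grip_width: 0.0429
finger_force: 0.0
clock: 11.35
position: [0.5288, -0.3307, 0.2809]
tool_rot: [3.141, -0.0, 0.556]
force: [0.2, -0.4, -0.1]
grip_width: 0.0427
finger_force: 0.0
[ 0.52858444 -0.33110344  0.28078968]
(321.91986083984375, 182.2915802001953) [ 0.5314 -0.334   0.127 ] [0.09515919 0.09570653] [ 277  138   91   90 6437]
[318.66884896 191.9420554 ] (array([ 0.52773997, -0.33481763,  0.15726607]), [0.00021681289613105511, 0.00021681289613111396])
red (357.9688720703125, 209.44509887695312) [ 0.5241 -0.1059  0.097 ] [0.08177268 0.08682533] (array([332, 175,  27,  18, 361], dtype=int32), array([345.7867036 , 184.59556787])) (array([ 0.5255246 , -0.10547437,  0.09568617]), [0.0013865818394331127, 0.001386581839433265])
```

View pics/w4.png

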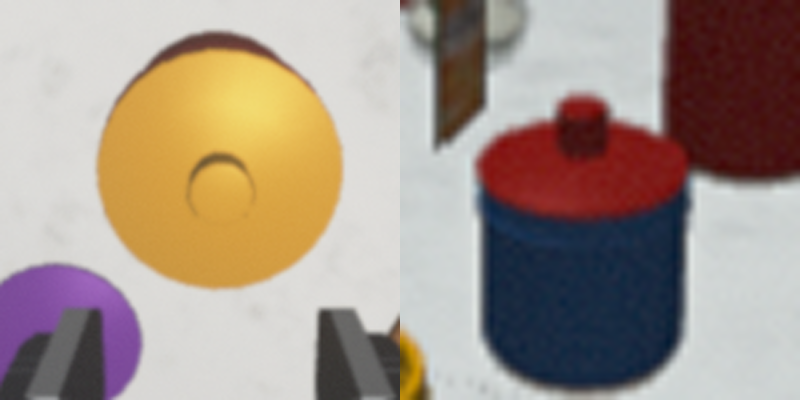

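Wrist crop: yellow knob at (323.2,192), a lid offset of a few mm; combined estimate (0.529,-0.3345), top at about 0.157. Red knob in the side view at (347.3,175.3). Descending and gripping.

```bash
python3 -m crank '{"travel":[[0.1,-0.3,-4],[0.1,-0.3,-8],[0.1,-0.3,-11],[0.1,-0.3,-12],[0.1,-0.3,-12]],"turn":[[0,0,0],[0,0,0],[0,0,0],[0,0,0],[0,0,0]],"gripper":[0.5,0.5,0.5,0.5,0.5]}'
python3 -m crank '{"travel":[[0,0,-1],[0,0,-2],[0,0,-2.3],[0,0,-2.3],[0,0,-2.3]],"turn":[[0,0,0],[0,0,0],[0,0,0],[0,0,0],[0,0,0]],"gripper":[0.5,0.5,0.5,0.5,0.5]}'
python3 -m crank '{"travel":[[0,0,0],[0,0,0],[0,0,0],[0,0,0],[0,0,0]],"turn":[[0,0,0],[0,0,0],[0,0,0],[0,0,0],[0,0,0]],"gripper":[0.8,1,1,1,1]}' 40
```

```text
clock: 12.0
position: [0.5292, -0.3341, 0.1597]
tool_rot: [-3.14, 0.001, 0.555]
force: [-0.8, -0.5, -0.1]
grip_width: 0.0428
finger_force: 0.0
clock: 12.5
position: [0.5295, -0.3345, 0.1376]
tool_rot: [3.141, -0.0, 0.555]
force: [-0.9, 0.2, 0.3]
grip_width: 0.0429
finger_force: 0.0
clock: 13.0
position: [0.5296, -0.3346, 0.1378]
tool_rot: [3.141, -0.0, 0.554]
force: [-1.4, 0.6, 5.6]
grip_width: 0.0226
finger_force: 39.5
```

```bash
python3 -m crank '{"travel":[[0,0,1],[0,0,3],[0,0,6],[0,0,9],[0,0,12]],"turn":[[0,0,0],[0,0,0],[0,0,0],[0,0,0],[0,0,0]],"gripper":[1,1,1,1,1]}'
python3 -m crank '{"travel":[[0.1,4.5,0],[0.2,9,0],[0.3,13.5,0],[0.3,18,0],[0.3,22.5,0]],"turn":[[0,0,3],[0,0,6],[0,0,9],[0,0,12],[0,0,15]],"gripper":[1,1,1,1,1]}'
python3 -m crank '{"travel":[[0.1,4.5,0],[0.2,9,0],[0.3,13.5,0],[0.4,18,0],[0.4,22.9,0]],"turn":[[0,0,3],[0,0,6],[0,0,9],[0,0,12],[0,0,15]],"gripper":[1,1,1,1,1]}'
python3 -m crank '{"travel":[[0,0,-3],[0,0,-5],[0,0,-6],[0,0,-6],[0,0,-6]],"turn":[[0,0,0],[0,0,0],[0,0,0],[0,0,0],[0,0,0]],"gripper":[1,1,1,1,1]}'
python3 - <<'E'
from h import *
f=bot.grab_frame("wrist");T=bot.grab_frame("top");S=bot.grab_frame("side");P=bot.observe()["position"];print(P)
z=P[2]-.0228+.012
a=lid(f,"yellow",z,(150,100,480,300));print(a[0],np.round(a[1],4),a[2],a[3])
cv2.imwrite("pics/w5.png",np.hstack([cv2.resize(f["pixels"][0:400,120:520,::-1],(400,400)),cv2.resize(S["pixels"][165:265,255:355,::-1],(400,400),interpolation=2)]))
E
```

```text
clock: 13.5
position: [0.5292, -0.3342, 0.2591]
tool_rot: [-3.142, -0.0, 0.555]
force: [-1.0, -0.6, -0.9]
grip_width: 0.0228
finger_force: 39.5
clock: 14.0
position: [0.532, -0.1077, 0.258]
tool_rot: [3.141, -0.0, 0.818]
force: [0.8, 0.7, -1.3]
grip_width: 0.0229
finger_force: 39.6
clock: 14.5
position: [0.5362, 0.1209, 0.258]
tool_rot: [3.141, 0.0, 1.079]
force: [1.3, -0.3, -0.9]
grip_width: 0.0223
finger_force: 39.6
clock: 15.0
position: [0.5368, 0.1195, 0.1982]
tool_rot: [3.141, -0.001, 1.078]
force: [-0.1, 0.5, -0.8]
grip_width: 0.0228
finger_force: 39.6
[0.53685391 0.11948232 0.19830932]
(318.1707763671875, 228.3664093017578) [0.5402 0.1258 0.1875] [0.09526298 0.09919018] [  234   138   169   162 16981]
```

View pics/w5.png

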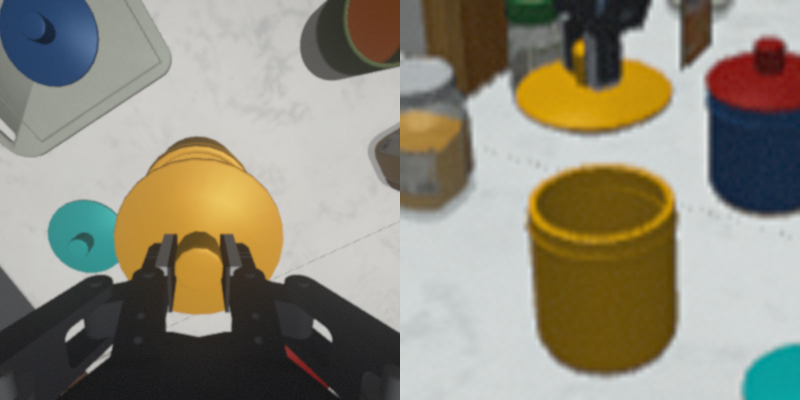

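The lid hangs level and centred over the yellow jar (side view: lid at (303,188), rim at (305.7,217), consistent with being coaxial to about 2 mm). Lowering slowly.

```bash
python3 -m crank '{"travel":[[-0.1,0,-3],[-0.1,0,-5],[-0.1,0,-6],[-0.1,0,-6.2],[-0.1,0,-6.4]],"turn":[[0,0,0],[0,0,0],[0,0,0],[0,0,0],[0,0,0]],"gripper":[1,1,1,1,1]}'
python3 -m crank '{"travel":[[0,0,-0.2],[0,0,-0.4],[0,0,-0.6],[0,0,-0.8],[0,0,-0.9]],"turn":[[0,0,0],[0,0,0],[0,0,0],[0,0,0],[0,0,0]],"gripper":[1,1,1,1,1]}'
```

```text
clock: 15.65
position: [0.5359, 0.1198, 0.134]
tool_rot: [3.141, -0.001, 1.078]
force: [0.3, -0.2, -1.2]
grip_width: 0.0232
finger_force: 39.6
clock: 16.15
position: [0.5353, 0.1196, 0.1242]
tool_rot: [-3.142, 0.0, 1.078]
force: [-0.6, 0.1, -2.0]
grip_width: 0.0226
finger_force: 39.6
```

```bash
python3 -m crank '{"travel":[[0,0,-0.1],[0,0,-0.2],[0,0,-0.2],[0,0,-0.2],[0,0,-0.2]],"turn":[[0,0,0],[0,0,0],[0,0,0],[0,0,0],[0,0,0]],"gripper":[1,1,1,1,1]}'
```

```text
clock: 16.65
position: [0.5354, 0.1196, 0.1228]
tool_rot: [3.141, -0.0, 1.078]
force: [-4.0, -1.4, 10.1]
grip_width: 0.0229
finger_force: 40.7
```

Seated at the expected height (0.1228, 10 N). Release and go to the red lid.

```bash
python3 -m crank '{"travel":[[0,0,0.1],[0,0,0.1],[0,0,0.1],[0,0,0.1],[0,0,0.1]],"turn":[[0,0,0],[0,0,0],[0,0,0],[0,0,0],[0,0,0]],"gripper":[1,0.5,0.5,0.5,0.5]}'
python3 -m crank '{"travel":[[0,0,1],[0,0,4],[0,0,8],[0,0,12],[0,0,15]],"turn":[[0,0,0],[0,0,0],[0,0,0],[0,0,0],[0,0,0]],"gripper":[0.5,0.5,0.5,0.5,0.5]}'
python3 -m crank '{"travel":[[-0.2,-4.5,0],[-0.4,-9,0],[-0.6,-13.5,0],[-0.8,-18,0],[-1,-22.6,0]],"turn":[[0,0,-3],[0,0,-6],[0,0,-9],[0,0,-12],[0,0,-15]],"gripper":[0.5,0.5,0.5,0.5,0.5]}'
python3 -m crank '{"travel":[[0,0,-1],[0,0,-2],[0,0,-2],[0,0,-2],[0,0,-2]],"turn":[[0,0,0],[0,0,0],[0,0,0],[0,0,0],[0,0,0]],"gripper":[0.5,0.5,0.5,0.5,0.5]}'
python3 - <<'E'
from h import *
f=bot.grab_frame("wrist");T=bot.grab_frame("top");S=bot.grab_frame("side");print(bot.observe()["position"])
a=lid(f,"red",.097,(200,60,460,300));print(a[0],np.round(a[1],4),a[2],a[3])
print(proj(f,(.525,-.106,.129)),tri([(T,(359,208.5)),(S,(347.3,175.3))]))
q=lid(T,"yellow",.112,(260,180,315,235));print("yellow lid",np.round(q[1],4),q[2])
cv2.imwrite("pics/w6.png",np.hstack([cv2.resize(f["pixels"][120:270,240:390,::-1],(400,400),interpolation=2),cv2.resize(S["pixels"][130:230,280:380,::-1],(400,400),interpolation=2)]))
E
```

```text
clock: 17.15
position: [0.5354, 0.1196, 0.1232]
tool_rot: [-3.142, -0.0, 1.078]
force: [0.5, -0.3, 1.1]
grip_width: 0.0429
finger_force: 0.0
clock: 17.65
position: [0.5355, 0.1199, 0.2765]
tool_rot: [3.14, -0.002, 1.079]
force: [-0.7, 0.0, -0.5]
grip_width: 0.0428
finger_force: 0.0
clock: 18.15
position: [0.525, -0.108, 0.2743]
tool_rot: [3.141, -0.001, 0.815]
force: [1.1, -0.2, -0.9]
grip_width: 0.0426
finger_force: 0.0
clock: 18.65
position: [0.5256, -0.1055, 0.2537]
tool_rot: [3.141, -0.0, 0.818]
force: [-0.2, -0.4, -0.4]
grip_width: 0.0427
finger_force: 0.0
[ 0.5255271  -0.10597266  0.25359603]
(315.4339904785156, 181.822021484375) [ 0.5238 -0.1034  0.097 ] [0.09331649 0.09483444] [ 271  138   90   88 6115]
[317.92438748 190.52618018] (array([ 0.52328762, -0.10687956,  0.12710969]), [9.983452432786751e-05, 9.983452432788633e-05])
yellow lid [0.5338 0.1174 0.112 ] [0.09210847 0.09436945]
```

View pics/w6.png

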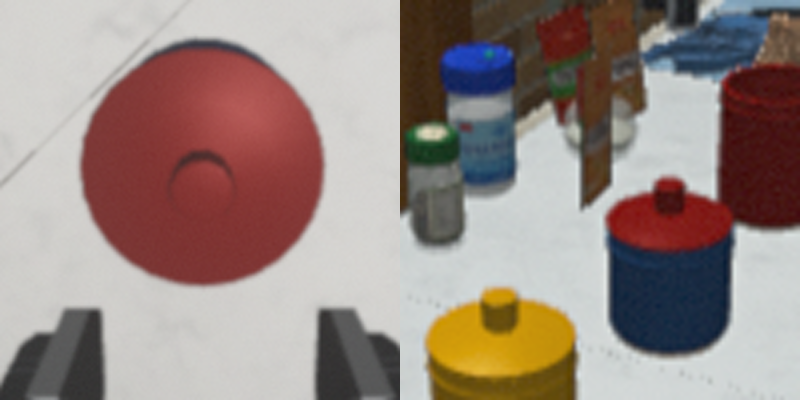

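Yellow lid looks level and seated. Red knob at wrist pixel (315.7,191.2), estimate (0.523,-0.106), top 0.127. Grasping.

```bash
python3 -m crank '{"travel":[[-0.2,0,-4],[-0.2,0,-8],[-0.2,0,-11],[-0.2,0,-12],[-0.2,0,-12]],"turn":[[0,0,0],[0,0,0],[0,0,0],[0,0,0],[0,0,0]],"gripper":[0.5,0.5,0.5,0.5,0.5]}'
python3 -m crank '{"travel":[[0,0,-1],[0,0,-2],[0,0,-2.6],[0,0,-2.6],[0,0,-2.6]],"turn":[[0,0,0],[0,0,0],[0,0,0],[0,0,0],[0,0,0]],"gripper":[0.5,0.5,0.5,0.5,0.5]}'
python3 -m crank '{"travel":[[0,0,0],[0,0,0],[0,0,0],[0,0,0],[0,0,0]],"turn":[[0,0,0],[0,0,0],[0,0,0],[0,0,0],[0,0,0]],"gripper":[0.8,1,1,1,1]}' 40
python3 -m crank '{"travel":[[0,0,1],[0,0,4],[0,0,8],[0,0,12],[0,0,16]],"turn":[[0,0,0],[0,0,0],[0,0,0],[0,0,0],[0,0,0]],"gripper":[1,1,1,1,1]}'
python3 -m crank '{"travel":[[0,0,0],[0,0,0],[0,0,0],[0,0,0],[0,0,0]],"turn":[[0,0,0],[0,0,0],[0,0,0],[0,0,0],[0,0,0]],"gripper":[1,1,1,1,1]}'
python3 - <<'E'
from h import *
f=bot.grab_frame("wrist");T=bot.grab_frame("top");S=bot.grab_frame("side");P=bot.observe()["position"];print(P)
a=lid(f,"red",P[2]-.0225+.012,(150,100,480,320));print(a[0],np.round(a[1],4),a[2],a[3])
q=lid(T,"red",.125,(410,180,460,235));print("redjar",q[0],np.round(q[1],4),q[2],q[3])
for X in((.5293,-.3345,.125),(.523,-.106,.095)):print(proj(S,X),proj(T,X))
cv2.imwrite("pics/w7.png",np.vstack([np.hstack([cv2.resize(T["pixels"][180:240,405:465,::-1],(300,300),interpolation=2),cv2.resize(S["pixels"][130:190,345:405,::-1],(300,300),interpolation=2)]),cv2.resize(np.hstack([f["pixels"][:,:,::-1],S["pixels"][100:300,280:480,::-1].repeat(2,0).repeat(2,1)]),(600,231))]))
E
```

```text
clock: 19.3
position: [0.5231, -0.1061, 0.1328]
tool_rot: [-3.14, 0.001, 0.817]
force: [-0.6, -1.0, 0.2]
grip_width: 0.0426
finger_force: 0.0
clock: 19.8
position: [0.5235, -0.1064, 0.1075]
tool_rot: [3.142, -0.0, 0.816]
force: [-0.2, -0.3, 0.3]
grip_width: 0.0425
finger_force: 0.0
clock: 20.3
position: [0.5236, -0.1064, 0.1078]
tool_rot: [3.141, -0.0, 0.816]
force: [-1.3, 0.2, 5.2]
grip_width: 0.0227
finger_force: 38.9
clock: 20.8
position: [0.523, -0.1062, 0.2698]
tool_rot: [3.141, -0.0, 0.817]
force: [1.7, -0.8, -0.9]
grip_width: 0.0228
finger_force: 39.5
clock: 21.3
position: [0.5231, -0.1063, 0.2665]
tool_rot: [-3.14, 0.001, 0.817]
force: [0.6, 0.2, -1.8]
grip_width: 0.0223
finger_force: 39.5
[ 0.52324457 -0.10633764  0.26688989]
(326.13397216796875, 237.2052001953125) [ 0.5278 -0.1081  0.2564] [0.08822712 0.10951249] [  235   157   194   156 16549]
redjar (427.9876403808594, 207.5739288330078) [ 0.5223 -0.318   0.125 ] [0.05751465 0.09590541] [418 193  23  28 177]
[374.02438542 150.04287368] [433.23523907 205.19838064]
[347.06340704 184.94362256] [357.96266838 209.86540777]
```

View pics/w7.png

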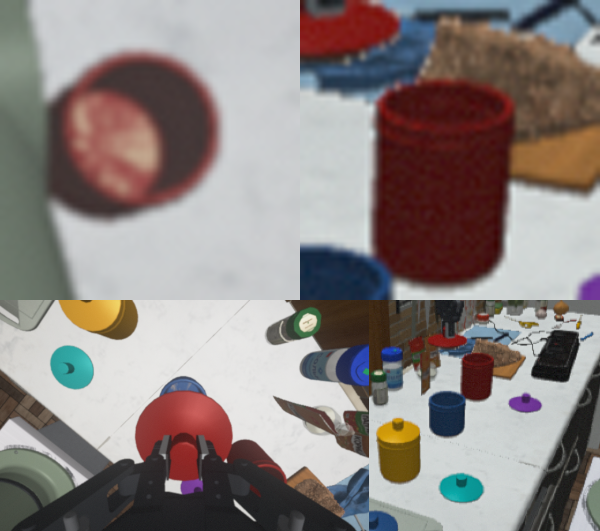

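Red jar rim: top view centre (433,205.8), side view (374,151.2), close to the predictions (433.2,205.2) and (374,150), so the rim is at about (0.528,-0.334,0.125). Moving the red lid there.

```bash
python3 -m crank '{"travel":[[0.1,-4.5,0],[0.2,-9,0],[0.3,-13.5,0],[0.4,-18,0],[0.5,-22.8,0]],"turn":[[0,0,-3],[0,0,-6],[0,0,-9],[0,0,-12],[0,0,-15]],"gripper":[1,1,1,1,1]}'
python3 -m crank '{"travel":[[0,0,-1],[0,0,-3],[0,0,-6],[0,0,-7],[0,0,-7]],"turn":[[0,0,0],[0,0,0],[0,0,0],[0,0,0],[0,0,0]],"gripper":[1,1,1,1,1]}'
python3 - <<'E'
from h import *
f=bot.grab_frame("wrist");S=bot.grab_frame("side");P=bot.observe()["position"];print(P)
cv2.imwrite("pics/w8.png",np.hstack([cv2.resize(f["pixels"][0:400,120:520,::-1],(400,400)),cv2.resize(S["pixels"][110:200,335:425,::-1],(400,400),interpolation=2)]))
E
```

```text
clock: 21.95
position: [0.5282, -0.3359, 0.2672]
tool_rot: [-3.141, -0.0, 0.553]
force: [1.4, -0.1, -1.0]
grip_width: 0.0222
finger_force: 39.6
clock: 22.45
position: [0.5278, -0.334, 0.1961]
tool_rot: [-3.139, 0.001, 0.555]
force: [-1.1, -0.8, -0.5]
grip_width: 0.0225
finger_force: 39.7
[ 0.52884788 -0.33448996  0.19824316]
```

View pics/w8.png

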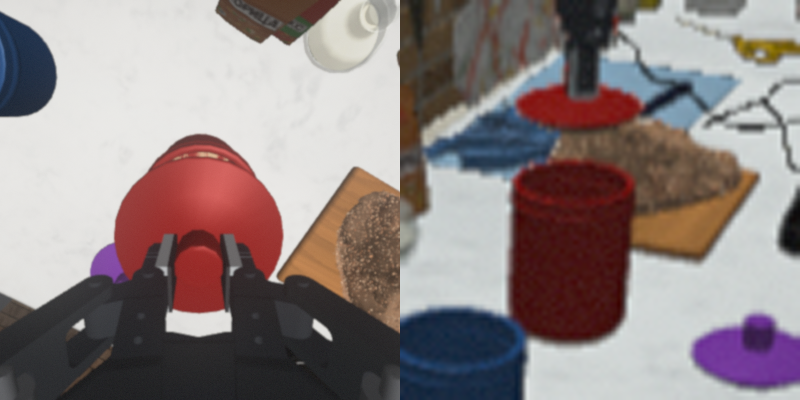

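Level, but the side crop suggests a small lateral offset (lid column about 375.3, rim 373.9). Checking the numbers before lowering.

```bash
python3 - <<'E'
from h import *
S=bot.grab_frame("side");P=bot.observe()["position"];print(P)
print("pred lid flange",proj(S,P+[0,0,-.0228+.012]),"rim",proj(S,(.528,-.334,.125)))
for d in((.005,0,0),(0,.005,0)):print(proj(S,P+np.array(d)+[0,0,-.0108])-proj(S,P+[0,0,-.0108]))
h=cv2.cvtColor(S["pixels"],cv2.COLOR_RGB2HSV);m=cv2.inRange(h,(170,110,30),(179,255,255))|cv2.inRange(h,(0,110,30),(6,255,255))
for y in list(range(126,142,2))+list(range(148,182,4)):
    x=np.nonzero(m[y,350:395])[0]+350;print(y,x.min() if len(x) else 0,x.max() if len(x) else 0,end='; ')
E
```

```text
[ 0.52902177 -0.33460611  0.1986259 ]
pred lid flange [375.05540305 132.74689226] rim [374.32068259 150.15323549]
[-1.38018915 -0.21205881]
[-0.55532576  0.44581695]
126 0 0; 128 0 0; 130 364 384; 132 362 388; 134 362 388; 136 364 386; 138 371 381; 140 0 0; 148 362 385; 152 361 387; 156 361 387; 160 361 386; 164 361 386; 168 361 385; 172 360 384; 176 360 384; 180 361 384;
```

Lid column 375 (predicted 375.05) and rim 374 (predicted 374.3): coaxial to about 1 mm. Lowering.

```bash
python3 -m crank '{"travel":[[0,0,-2],[0,0,-4],[0,0,-4.8],[0,0,-5],[0,0,-5.2]],"turn":[[0,0,0],[0,0,0],[0,0,0],[0,0,0],[0,0,0]],"gripper":[1,1,1,1,1]}'
python3 -m crank '{"travel":[[0,0,-0.2],[0,0,-0.3],[0,0,-0.5],[0,0,-0.6],[0,0,-0.6]],"turn":[[0,0,0],[0,0,0],[0,0,0],[0,0,0],[0,0,0]],"gripper":[1,1,1,1,1]}'
```

```text
clock: 23.1
position: [0.5289, -0.3346, 0.1463]
tool_rot: [3.14, -0.001, 0.555]
force: [0.4, 0.6, -1.2]
grip_width: 0.0224
finger_force: 39.7
clock: 23.6
position: [0.5283, -0.3344, 0.1392]
tool_rot: [-3.141, 0.0, 0.555]
force: [0.4, 0.4, -1.1]
grip_width: 0.0225
finger_force: 39.7
```

```bash
python3 -m crank '{"travel":[[0,0,-0.1],[0,0,-0.2],[0,0,-0.2],[0,0,-0.2],[0,0,-0.2]],"turn":[[0,0,0],[0,0,0],[0,0,0],[0,0,0],[0,0,0]],"gripper":[1,1,1,1,1]}'
```

```text
clock: 24.1
position: [0.5285, -0.3345, 0.1379]
tool_rot: [3.141, -0.0, 0.554]
force: [-2.7, 0.9, 7.9]
grip_width: 0.0224
finger_force: 40.6
```

Seated at 0.1379 with 8 N. Release, and measure the blue jar's mouth on the way back.

```bash
python3 -m crank '{"travel":[[0,0,0.1],[0,0,0.1],[0,0,0.1],[0,0,0.1],[0,0,0.1]],"turn":[[0,0,0],[0,0,0],[0,0,0],[0,0,0],[0,0,0]],"gripper":[1,0.5,0.5,0.5,0.5]}'
python3 -m crank '{"travel":[[0,0,1],[0,0,4],[0,0,8],[0,0,12],[0,0,15]],"turn":[[0,0,0],[0,0,0],[0,0,0],[0,0,0],[0,0,0]],"gripper":[0.5,0.5,0.5,0.5,0.5]}'
python3 -m crank '{"travel":[[0,4.5,0],[-0.2,9,0],[-0.4,13.5,0],[-0.6,18,0],[-0.6,22.5,0]],"turn":[[0,0,3],[0,0,6],[0,0,9],[0,0,12],[0,0,15]],"gripper":[0.5,0.5,0.5,0.5,0.5]}'
python3 -m crank '{"travel":[[0,0,0],[0,0,0],[0,0,0],[0,0,0],[0,0,0]],"turn":[[0,0,0],[0,0,0],[0,0,0],[0,0,0],[0,0,0]],"gripper":[0.5,0.5,0.5,0.5,0.5]}'
python3 - <<'E'
from h import *
H["blue"]=((100,60,20),(130,255,255))
f=bot.grab_frame("wrist");S=bot.grab_frame("side");P=bot.observe()["position"];print(P)
a=lid(f,"blue",.095,(220,90,440,270));print(a[0],np.round(a[1],4),a[2],a[3]);print(proj(f,(.523,-.106,.095)),proj(S,(.523,-.106,.095)))
cv2.imwrite("pics/w9.png",np.hstack([cv2.resize(f["pixels"][100:260,240:400,::-1],(400,400),interpolation=2),cv2.resize(S["pixels"][130:220,320:410,::-1],(400,400),interpolation=2)]))
E
```

```text
clock: 24.6
position: [0.5283, -0.3344, 0.1382]
tool_rot: [-3.141, 0.0, 0.555]
force: [0.2, -0.0, -0.2]
grip_width: 0.0429
finger_force: 0.0
clock: 25.1
position: [0.5287, -0.3344, 0.2917]
tool_rot: [3.14, -0.001, 0.555]
force: [-0.5, 0.2, -0.0]
grip_width: 0.0428
finger_force: 0.0
clock: 25.6
position: [0.5219, -0.1077, 0.2892]
tool_rot: [3.141, -0.0, 0.818]
force: [0.7, 0.3, 0.1]
grip_width: 0.0427
finger_force: 0.0
clock: 26.1
position: [0.5223, -0.1102, 0.2882]
tool_rot: [-3.141, 0.0, 0.815]
force: [0.0, 0.2, 0.6]
grip_width: 0.0423
finger_force: 0.0
[ 0.52232865 -0.10993532  0.28821874]
(315.2626037597656, 169.9800567626953) [ 0.5239 -0.1037  0.095 ] [0.09310113 0.09449652] [ 276  130   79   80 2514]
[316.09928345 171.88976931] [347.06340704 184.94362256]
```

View pics/w9.png

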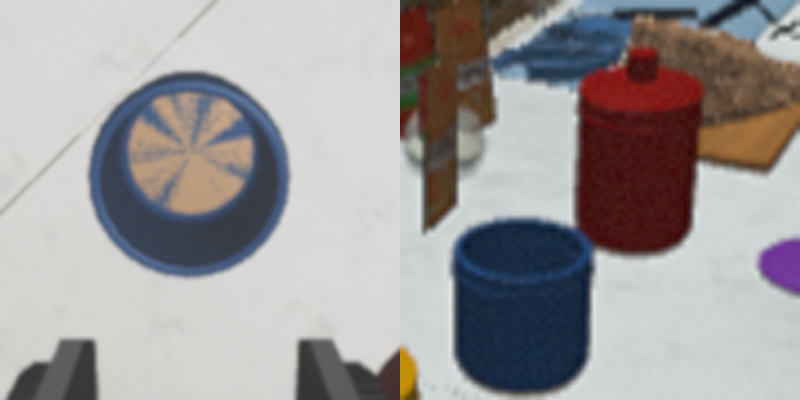

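Red lid is seated and level; blue jar's rim centre at wrist (315.3,170), side (347.5,186.3), so (0.5225,-0.1055,0.095). Now to the blue lid on the board.

```bash
python3 -m crank '{"travel":[[0,4.5,0],[0,9,0],[0,13.5,0],[0,18,0],[-0.5,22,0]],"turn":[[0,0,3],[0,0,6],[0,0,9],[0,0,12],[0,0,15]],"gripper":[0.5,0.5,0.5,0.5,0.5]}'
python3 -m crank '{"travel":[[-1,4.5,0],[-2,9,-1],[-3,13.5,-2],[-4,18,-4],[-4.2,20.9,-7]],"turn":[[0,0,3],[0,0,6],[0,0,9],[0,0,12],[0,0,15]],"gripper":[0.5,0.5,0.5,0.5,0.5]}'
python3 -m crank '{"travel":[[0,0,0],[0,0,0],[0,0,0],[0,0,0],[0,0,0]],"turn":[[0,0,0],[0,0,0],[0,0,0],[0,0,0],[0,0,0]],"gripper":[0.5,0.5,0.5,0.5,0.5]}'
python3 - <<'E'
from h import *
f=bot.grab_frame("wrist");P=bot.observe();print(P["position"],P["tool_rot"])
a=lid(f,"blue",.020,(200,40,460,300));print(a[0],np.round(a[1],4),a[2],a[3])
E
```

```text
clock: 26.7
position: [0.5174, 0.1126, 0.2884]
tool_rot: [3.142, -0.001, 1.08]
force: [1.2, 0.2, 0.5]
grip_width: 0.0431
finger_force: 0.0
clock: 27.2
position: [0.4744, 0.3232, 0.2188]
tool_rot: [3.14, -0.003, 1.344]
force: [1.6, 0.3, -0.1]
grip_width: 0.0429
finger_force: 0.0
clock: 27.7
position: [0.476, 0.3189, 0.219]
tool_rot: [3.141, -0.0, 1.338]
force: [0.5, 0.2, -0.3]
grip_width: 0.0428
finger_force: 0.0
[0.47586757 0.31902236 0.2188672 ] [ 3.14074242e+00 -3.77925610e-04  1.33864050e+00]
(317.6605224609375, 173.27197265625) [0.4756 0.3198 0.02  ] [0.09378704 0.09564143] [ 278  135   80   78 4848]
```

```bash
python3 -m crank '{"travel":[[0,0,-4],[0,0,-8],[0,0,-12],[0,0,-15],[0,0,-16.5]],"turn":[[0,0,0],[0,0,0],[0,0,0],[0,0,0],[0,0,0]],"gripper":[0.5,0.5,0.5,0.5,0.5]}'
python3 -m crank '{"travel":[[0,0,-1],[0,0,-2],[0,0,-2.3],[0,0,-2.3],[0,0,-2.3]],"turn":[[0,0,0],[0,0,0],[0,0,0],[0,0,0],[0,0,0]],"gripper":[0.5,0.5,0.5,0.5,0.5]}'
python3 -m crank '{"travel":[[0,0,0],[0,0,0],[0,0,0],[0,0,0],[0,0,0]],"turn":[[0,0,0],[0,0,0],[0,0,0],[0,0,0],[0,0,0]],"gripper":[0.8,1,1,1,1]}' 40
```

```text
clock: 28.25
position: [0.4748, 0.3187, 0.0512]
tool_rot: [-3.14, 0.002, 1.34]
force: [-0.2, 0.5, 0.3]
grip_width: 0.0426
finger_force: 0.0
clock: 28.75
position: [0.4757, 0.3199, 0.031]
tool_rot: [3.141, -0.001, 1.34]
force: [0.8, -0.7, 0.2]
grip_width: 0.0423
finger_force: 0.0
clock: 29.25
position: [0.4757, 0.3197, 0.031]
tool_rot: [3.141, -0.001, 1.34]
force: [-0.5, -0.8, 8.1]
grip_width: 0.0229
finger_force: 38.8
```

```bash
python3 -m crank '{"travel":[[0,0,1],[0,0,5],[0,0,10],[0,0,15],[0,0,20]],"turn":[[0,0,0],[0,0,0],[0,0,0],[0,0,0],[0,0,0]],"gripper":[1,1,1,1,1]}'
python3 -m crank '{"travel":[[1,-4.5,3],[2,-9,3],[3,-13.5,3],[4,-18,3],[4,-22,3]],"turn":[[0,0,-3],[0,0,-6],[0,0,-9],[0,0,-12],[0,0,-15]],"gripper":[1,1,1,1,1]}'
python3 -m crank '{"travel":[[0.2,-4.5,0],[0.4,-9,0],[0.6,-13.5,0],[0.7,-18,0],[0.7,-20.5,0]],"turn":[[0,0,-3],[0,0,-6],[0,0,-9],[0,0,-12],[0,0,-15]],"gripper":[1,1,1,1,1]}'
python3 -m crank '{"travel":[[0,0,-3],[0,0,-6],[0,0,-8],[0,0,-8],[0,0,-8]],"turn":[[0,0,0],[0,0,0],[0,0,0],[0,0,0],[0,0,0]],"gripper":[1,1,1,1,1]}'
python3 - <<'E'
from h import *
S=bot.grab_frame("side");P=bot.observe()["position"];print(P)
print("pred lid flange",proj(S,P+[0,0,-.0225+.012]),"rim",proj(S,(.5225,-.1055,.095)))
h=cv2.cvtColor(S["pixels"],cv2.COLOR_RGB2HSV);m=cv2.inRange(h,(100,60,20),(130,255,255))
for y in range(150,216,4):
    x=np.nonzero(m[y,325:372])[0]+325;print(y,x.min() if len(x) else 0,x.max() if len(x) else 0,end='; ')
E
```

```text
clock: 29.75
position: [0.4748, 0.3194, 0.2331]
tool_rot: [-3.141, -0.0, 1.341]
force: [1.8, 0.6, -1.4]
grip_width: 0.0227
finger_force: 39.7
clock: 30.25
position: [0.5158, 0.0971, 0.261]
tool_rot: [3.141, -0.0, 1.075]
force: [0.2, -0.2, -2.2]
grip_width: 0.0228
finger_force: 39.7
clock: 30.75
position: [0.5217, -0.1091, 0.2609]
tool_rot: [3.141, 0.001, 0.811]
force: [0.2, -0.4, -0.8]
grip_width: 0.0228
finger_force: 39.7
clock: 31.25
position: [0.5226, -0.105, 0.1812]
tool_rot: [-3.142, -0.0, 0.817]
force: [0.6, -0.3, -1.1]
grip_width: 0.0229
finger_force: 39.7
[ 0.52293993 -0.10512889  0.18163393]
pred lid flange [347.34837929 162.0492364 ] rim [347.14093308 185.04506708]
150 0 0; 154 344 351; 158 335 360; 162 331 364; 166 334 361; 170 0 0; 174 0 0; 178 0 0; 182 335 360; 186 332 362; 190 332 362; 194 333 361; 198 333 361; 202 333 361; 206 333 361; 210 333 361; 214 336 358;
```

Lid column 347.5, rim 347: aligned. Lowering.

```bash
python3 -m crank '{"travel":[[0,0,-2],[0,0,-5],[0,0,-6],[0,0,-6.3],[0,0,-6.5]],"turn":[[0,0,0],[0,0,0],[0,0,0],[0,0,0],[0,0,0]],"gripper":[1,1,1,1,1]}'
python3 -m crank '{"travel":[[0,0,-0.2],[0,0,-0.4],[0,0,-0.6],[0,0,-0.7],[0,0,-0.7]],"turn":[[0,0,0],[0,0,0],[0,0,0],[0,0,0],[0,0,0]],"gripper":[1,1,1,1,1]}'
```

```text
clock: 31.8
position: [0.523, -0.1054, 0.1163]
tool_rot: [3.141, -0.001, 0.816]
force: [0.1, 0.1, -1.1]
grip_width: 0.023
finger_force: 39.7
clock: 32.3
position: [0.5223, -0.1054, 0.1082]
tool_rot: [-3.141, 0.0, 0.816]
force: [0.2, 0.2, -1.8]
grip_width: 0.023
finger_force: 39.7
```

```bash
python3 -m crank '{"travel":[[0,0,-0.1],[0,0,-0.2],[0,0,-0.2],[0,0,-0.2],[0,0,-0.2]],"turn":[[0,0,0],[0,0,0],[0,0,0],[0,0,0],[0,0,0]],"gripper":[1,1,1,1,1]}'
```

```text
clock: 32.8
position: [0.5226, -0.1054, 0.1074]
tool_rot: [3.141, -0.0, 0.816]
force: [-8.5, 1.2, 24.0]
grip_width: 0.0226
finger_force: 42.2
```

```bash
python3 -m crank '{"travel":[[0,0,0.1],[0,0,0.1],[0,0,0.1],[0,0,0.1],[0,0,0.1]],"turn":[[0,0,0],[0,0,0],[0,0,0],[0,0,0],[0,0,0]],"gripper":[1,1,0.5,0.5,0.5]}'
python3 -m crank '{"travel":[[0,0,1],[0,0,4],[0,0,9],[0,0,13],[0,0,17]],"turn":[[0,0,0],[0,0,0],[0,0,0],[0,0,0],[0,0,0]],"gripper":[0.5,0.5,0.5,0.5,0.5]}'
python3 -m crank '{"travel":[[-2,0,2],[-4,0,4],[-6,0,6],[-7,0,6],[-7,0,6]],"turn":[[0,0,0],[0,0,0],[0,0,0],[0,0,0],[0,0,0]],"gripper":[0.5,0.5,0.5,0.5,0.5]}'
python3 - <<'E'
from h import *
S=bot.grab_frame("side");f=bot.grab_frame("wrist")
cv2.imwrite("pics/end.png",np.vstack([cv2.resize(S["pixels"][120:270,200:420,::-1],(800,545),interpolation=2)]))
E
```

```text
clock: 33.3
position: [0.5224, -0.1054, 0.1072]
tool_rot: [-3.141, 0.0, 0.816]
force: [-0.8, -0.1, -0.5]
grip_width: 0.0426
finger_force: 0.0
clock: 33.8
position: [0.5221, -0.1052, 0.28]
tool_rot: [3.141, -0.001, 0.817]
force: [0.3, -0.6, -0.7]
grip_width: 0.0428
finger_force: 0.0
clock: 34.3
position: [0.4516, -0.1055, 0.338]
tool_rot: [3.14, 0.0, 0.816]
force: [0.7, -0.9, -0.1]
grip_width: 0.0428
finger_force: 0.0
```

View pics/end.png

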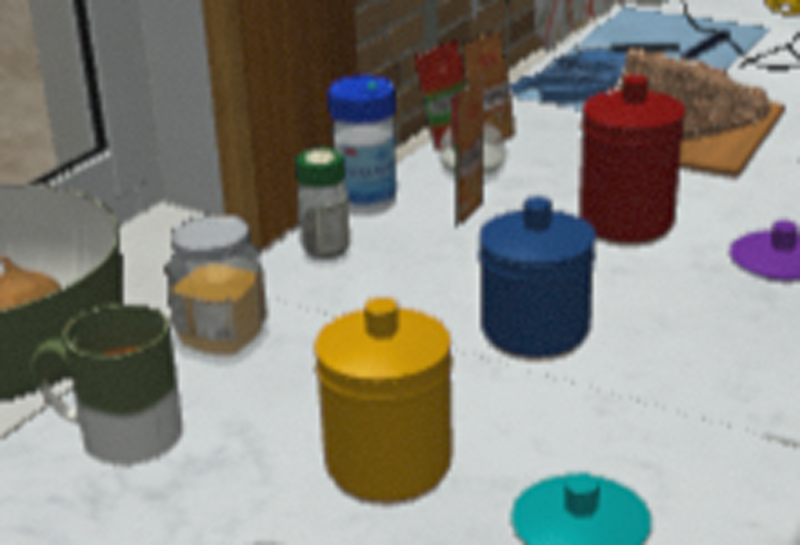

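All three lids sit level on their own jars, and the mug, honey and spice jar are standing where they were.

```bash
python3 -c "
from workcell import bot
print(bot.job_done())"
```

```text
the job is handed in; nothing more can be done
None
```

The job is handed in at about 34 s: each lid is seated level on the jar of its own colour, and the only lid set down on the way (blue) went on the cutting board.

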